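# Push the spent air-freshener cartridge out of its holder

### The arm

A 6-joint arm with a two-finger parallel gripper is mounted at the origin on the work surface. World frame = base frame: x ahead of the robot, y to its left, z up, the work surface at z = 0. Lengths are in m, angles in rad, forces in N, time in s.
With the tool pointing down it reaches from about 0.325 to 0.925 m from the base axis. Payload 3.1 kg.
Tool frame: the origin (TCP) lies midway between the tips of the shut fingers; the grasp point (between the pads) lies 19 mm behind it; z points along the fingers, y is the line along which they close (so a half turn about z gives the same grasp; the last joint's range is limited). The gripper opens to 85 mm and grips with 20 to 120 N. Pads are 22 mm wide; open, the fingers measure 114 mm over their backs; the gripper's body (76 mm by 85 mm) begins 54 mm behind the grasp point. The pads swing forward as they close: fully open they stand 13 mm farther back than shut.
Start: joints at [1.218, 0.217, 1.613, -0, 1.311, -0.112], TCP at [0.149, 0.607, 0.231] pointing down, gripper open.
Joint ranges: [-2.75, 2.75], [-0.78, 2.1], [0.31, 2.55], [-1.13, 4.27], [0.13, 2.63], [-2.58, 2.58]. Speed limits (rad/s): [2.79, 2.79, 3.14, 3.14, 3.14, 3.14].

### API

Orientations are given as a rotation vector (axis times angle).
In Python, from cell import arm gives the robot as it stands.
- The arm moves only by the tool arm_command, never from a script. Its argument "targets" is one flat list of numbers, 6 for each row, row after row: the shift along the world's x, y, z in units of 25 mm (1.0 is 25 mm), then the turn, a rotation vector about the world's x, y, z in degrees. A call has 1 to 20 rows; each row shifts and turns the commanded pose from where the row before left it; what a row does not reach is not made up. A row lasts 1/8 s, in which the tool goes at most 62.5 mm and 10.7 degrees, less where a joint would pass 70% of its speed; a pose out of reach is approached as far as the arm can. A call is refused whole if a number of a shift passes 1 or a number of a turn 10.7, either way. A call with a gripper value outside its range is refused whole. "jaw" is the finger opening in mm, from 0 to 85.4, set as the call begins (left out, the last holds). The fingers move at their own pace and stop on an object; the grip force is fixed at half the most. Time passes only in rows, so rows that do not move let the fingers close. It gives the time, the measured TCP pose, the force, the opening and the grip force at its end, in the units of the state.
- arm.observe(): the state, without advancing time (a new reading comes with each control period).
- arm.snapshot(name): name is "scene" or "side" or "wrist"; returns a dict with "color" (420x560x3 uint8, red, green, blue), "range_z" (420x560 float32, m along the optical axis (not along the pixel's ray), 0 where there is no reading), "fx", "fy", "cx", "cy" (pixels), "k1" (the pictures are not rectified: a ray, as slopes to the right and down, at radius r is drawn at 1 + k1 r^2 times it, then the intrinsics apply), "extrinsics" (4x4, takes a point from world to camera coordinates). Camera axes: x right, y up, looking along -z (the intrinsics and any distortion apply to the point x, -y, -z); pixel columns grow to the right and rows downward; lengths in m; the calibration is good to about 2 mm. A picture is of the moment at which its call begins.
- arm.job_done(): hands the job in; it is judged then, once.
Trained networks look in the newest picture that a camera, given by its name, has taken for a name from the list of things; names that differ only in an ending like _2 or _b are one class to them, and where a whole thing is asked for, a point or a joint stands for the part that bears it (a point fixed in the world has none). Each returns a list of dicts, best first, with "confidence" (0 to 1); they miss things now and then, are a little off and sometimes report something else, mostly with a low value. They report only what shows in the picture. A call takes as long as a camera call. They do not tell look-alikes from the thing itself.
- arm.recognise(target, camera): "xyz" ([x, y, z] in m, in world coordinates, good to about 4 mm: the middle of the surface that is visible of it).
- arm.landmark_of(target, camera): "xyz" ([x, y, z] in m, in world coordinates, good to about 4 mm: a listed point, or the origin of a listed thing).
The state is a dict: "time_s": time; "joint_positions": joint angles; "qd": joint speeds; "effort": joint torques, N m; "ee_pos": TCP position; "eef_rot": TCP orientation; "force": force on the tool from outside, world axes, zero at the start; "ft_torque": the same for the moment, N m; "opening": finger opening in m; "grip_force": force on a finger pad.
Only numpy, scipy, OpenCV 4.12 (cv2) and the standard library are available. Lean on these libraries where they do the work, as an engineer would, in place of code of your own. Each camera call takes 0.05 s, during which the arm holds its last target. There are 200 camera calls.

### The job

Empty the air-freshener holder that has the brown, spent cartridge in it: set that holder down over the upright post of the grey stand, fully home on the base plate, so that the post pushes the loose cartridge up out of the holder. Then grip the raised cartridge from above, lift it off and lay it flat in the blue tray, leaving the empty holder standing on the stand.

Things in the scene. Friction and masses are not known exactly. Their poses are not given: they have to be found in the camera images.
- used_holder: White plastic ring, open at both ends, upright: outer diameter 60 mm, bore 52, height 30, 120 g. At the bottom an inward lip 4 mm thick leaves a 40 mm hole. Origin: centre of its underside, z up. In the same row, nearer the robot: a like holder with a GREEN fresh cartridge and a tan roll of packing tape (84 mm wide, 45 high), not to be used. Which place is whose varies.
- used_cartridge: Spent cartridge: brown rigid disc with dark slots on top, diameter 47 mm, 20 thick, 50 g. It lies loose on the lip inside used_holder, its top 6 mm below the holder's rim, so it can be gripped only once pushed up. Origin: centre of its underside, z up along its axis.
- stand: Fixed push-out stand: grey round base plate, diameter 100 mm, 6 thick, with a bare metal post in its centre, diameter 24, flat top 48 mm above the table. Origin: centre of the underside, at table level. The lip passes the post with 8 mm to spare all round. Holder home: the cartridge rests on the post, underside 48 and top 68 mm above the table, 12 mm clear of the rim.
- tray: Fixed blue open square tray, empty: 145 x 145 mm outside, 18 high, walls and floor 4 thick. Origin: centre of its underside, at table level; x, y along its sides. It is in the farther row with the stand and a yellow can (diameter 66 mm, 100 high) that is not needed; their order varies.
Not all that is in view belongs to the job. Of the things shaped like the used_cartridge, the brown one is meant.

How it is judged:
On the way, in this order (a step that is already met when the one before it is completed fails the run):
1. the holder stands home on the stand's base plate round the post, and the cartridge has been pushed up out of it (z of used_holder in the frame of stand below 0.012 m and horizontal distance between used_holder and stand below 0.014 m and angle between used_holder's own z axis and vertical below 0.17 rad and horizontal distance between used_cartridge and stand below 0.02 m and z of used_cartridge in the frame of used_holder above 0.034 m), for 0.2 s.
2. the cartridge is held in the fingers and lifted off the post, the holder staying behind (contact force between used_cartridge and the fingers above 0.5 N and z of used_cartridge in the frame of stand above 0.065 m and z of used_holder in the frame of stand below 0.012 m), for 0.1 s.
At the end, for the whole second after the job is handed in: The brown cartridge lies at rest inside the blue tray, flat to 10 degrees (either way up), and the empty holder stands on the stand round the post, upright to 10 degrees, within 6 mm of the base plate and 14 mm of its centre (x of used_cartridge in the frame of tray between -0.06 and 0.06 m and y of used_cartridge in the frame of tray between -0.06 and 0.06 m and height (world z) of used_cartridge below 0.014 m and (angle between used_cartridge's own z axis and vertical below 0.17 rad or angle between used_cartridge's own z axis and vertical above 2.97 rad) and linear speed of each of used_cartridge, used_holder below 0.02 m/s and z of used_holder in the frame of stand below 0.012 m and horizontal distance between used_holder and stand below 0.014 m and angle between used_holder's own z axis and vertical below 0.17 rad); the robot touches nothing.
It also fails if it takes over 54 s, if anything falls off the work surface, if the arm or the gripper's body presses on something with over 40 N, if the wrist force passes 120 N, or if a joint passes its speed limit or range.

## Working session

There is one attempt and no reset: what is moved stays moved. The work goes in short steps, Python scripts to look and compute and a tool call to move; the robot and the scene stay as the last step left them, time stands still between calls to the robot, and variables do not carry over. Pictures are saved under pics/ and viewed, at most 10 in all, crops included, and the job is handed in when it is done.

Besides the shell and the picture viewer there is one more tool, called after "Emit:" by a JSON object that holds its "api" and its "payload", one argument or row to a line. arm_command: Moves the arm, as the interface text tells. Its arguments: {"type":"object","properties":{"targets":{"type":"array","items":{"type":"number"}},"jaw":{"type":"number"}},"required":["targets"]}

```bash
mkdir -p pics; ls
cat > h.py <<'E'
import numpy as np, cv2
from cell import arm
def cloud(s):
    h,w=s["range_z"].shape
    K=np.array([[s["fx"],0,s["cx"]],[0,s["fy"],s["cy"]],[0,0,1]],float)
    g=np.stack(np.meshgrid(np.arange(w),np.arange(h)),-1).reshape(-1,1,2).astype(np.float64)
    u=cv2.undistortPoints(g,K,np.array([s["k1"],0,0,0.]))[:,0]
    z=s["range_z"].reshape(-1)
    p=np.stack([u[:,0]*z,-u[:,1]*z,-z,np.ones_like(z)],-1)
    P=(p@np.linalg.inv(s["extrinsics"]).T)[:,:3].reshape(h,w,3).copy()
    P[s["range_z"]==0]=np.nan
    return P
def save(s,n): cv2.imwrite(f"pics/{n}.png",s["color"][:,:,::-1])
E
python3 - <<'E'
from h import *
s=arm.snapshot("scene"); save(s,"scene0"); np.savez("scene0.npz",P=cloud(s),c=s["color"])
for t in ["used_holder","used_cartridge","stand","tray"]:
    for r in arm.landmark_of(t,"scene")[:3]: print(t,np.round(r["xyz"],3),round(r["confidence"],2))
o=arm.observe(); print(o["time_s"],o["ee_pos"],o["eef_rot"])
E
```

```text
pics
used_holder [ 0.439 -0.22   0.004] 0.83
used_cartridge [ 0.427 -0.322 -0.   ] 0.88
used_cartridge [ 0.33  -0.243 -0.001] 0.87
used_cartridge [ 0.444 -0.117 -0.002] 0.86
stand [ 0.645 -0.266 -0.   ] 0.75
tray [ 0.63   0.251 -0.   ] 0.64
0.25 [0.14889583 0.60659892 0.23063555] [-3.77311540e-01 -3.11857191e+00  1.83663806e-03]
```

View pics/scene0.png

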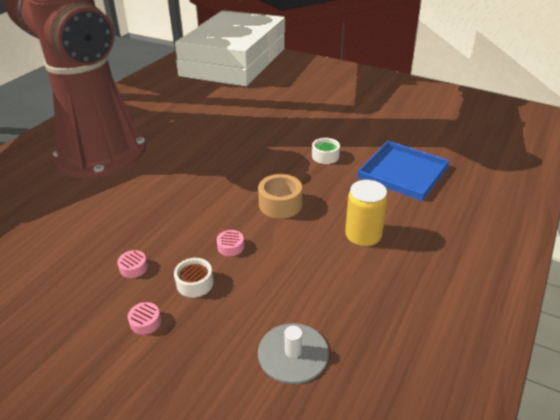

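The brown cartridge sits in the white holder at (194,277). The green holder at (326,151) and the three pink discs at (133,264), (231,243) and (145,318) are not meant. The stand is at (293,352) and the tray at (404,169). I'll confirm this with a crop and refine the positions from the depth image.

Run:
```python
from h import *
from scipy.spatial.transform import Rotation as R
d=np.load("scene0.npz");P=d["P"];c=d["c"]
cv2.imwrite("pics/crop0.png",cv2.resize(c[225:395,100:340,::-1],None,fx=3,fy=3,interpolation=cv2.INTER_CUBIC))
def fit(n,cx,cy,rad,z0,z1):
    m=(np.hypot(P[...,0]-cx,P[...,1]-cy)<rad)&(P[...,2]>z0)&(P[...,2]<z1)
    q=P[m]; a=np.percentile(q,[2,98],axis=0)
    (x,y),r=cv2.minEnclosingCircle(q[:,:2].astype(np.float32))
    print(n,len(q),"enc",round(x,4),round(y,4),round(r,4),"mid",a.mean(0).round(4),"ext",(a[1]-a[0]).round(4),"mean",q.mean(0).round(4))
fit("holder rim",.439,-.22,.05,.025,.036)
fit("stand plate",.645,-.266,.07,.003,.012)
fit("post top",.645,-.266,.03,.043,.054)
fit("tray",.63,.251,.12,.012,.024)
fit("can top",*np.nanmean(P[188:196,362:374],(0,1))[:2],.05,.09,.11)
o=arm.observe();print(R.from_rotvec(o["eef_rot"]).as_matrix().round(3))
```

```text
holder rim 562 enc 0.4417 -0.2223 0.0316 mid [ 0.4425 -0.2238  0.0287] ext [0.0555 0.0551 0.0071] mean [ 0.4423 -0.225   0.0281]
stand plate 3065 enc 0.6452 -0.266 0.0698 mid [ 0.6478 -0.2646  0.0063] ext [0.0947 0.0964 0.0062] mean [ 0.6498 -0.2689  0.007 ]
post top 240 enc 0.6466 -0.2641 0.0125 mid [ 0.647  -0.2646  0.0474] ext [0.022  0.0224 0.0077] mean [ 0.6476 -0.2655  0.0487]
tray 756 enc 0.6348 0.2467 0.1017 mid [0.6339 0.2465 0.0168] ext [0.1499 0.1529 0.0091] mean [0.634  0.2429 0.017 ]
can top 816 enc 0.6362 0.0205 0.0323 mid [0.6373 0.0196 0.0967] ext [0.056  0.0567 0.0123] mean [0.6381 0.0156 0.0993]
[[-0.971  0.238 -0.   ]
 [ 0.238  0.971 -0.001]
 [ 0.    -0.001 -1.   ]]
```

View pics/crop0.png

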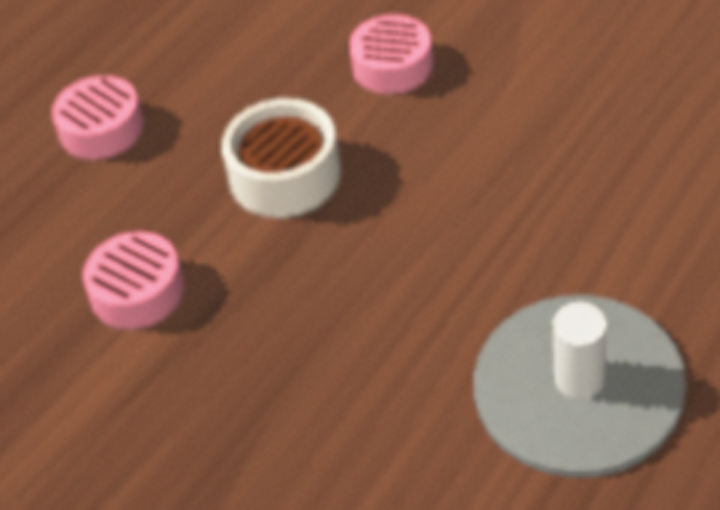

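The crop confirms it: the brown slotted disc inside the white ring at crop (282,145), with pink look-alikes around it. I'm moving above the holder, turning the jaws to run between the discs.

Emit:
{"api": "arm_command", "payload": {
  "targets": [1,-1,0,0,0,-2,1,-1,0,0,0,-2,1,-1,0,0,0,-2,1,-1,0,0,0,-2,1,-1,0,0,0,-2,1,-1,0,0,0,-2,1,-1,0,0,0,-2,1,-1,0,0,0,-2,1,-1,0,0,0,-2,1,-1,0,0,0,-2,1,-1,0,0,0,-2,0.7,-1,0,0,0,-2,0,-1,0,0,0,-2,0,-1,0,0,0,-2,0,-1,0,0,0,-2,0,-1,0,0,0,0],
  "jaw": 85
}}

```text
time_s: 2.25
ee_pos: [0.4414, 0.2062, 0.2313]
eef_rot: [1.172, 2.915, 0.0]
force: [-0.2, -0.6, 0.4]
opening: 0.0848
grip_force: 0.0
```

Emit:
{"api": "arm_command", "payload": {
  "targets": [0,-1,0,0,0,0,0,-1,0,0,0,0,0,-1,0,0,0,0,0,-1,0,0,0,0,0,-1,0,0,0,0,0,-1,0,0,0,0,0,-1,0,0,0,0,0,-1,0,0,0,0,0,-1,0,0,0,0,0,-1,0,0,0,0,0,-1,0,0,0,0,0,-1,0,0,0,0,0,-1,0,0,0,0,0,-1,0,0,0,0,0,-1,0,0,0,0,0,-1,0,0,0,0,0,-1,0,0,0,0,0,-0.2,0,0,0,0,0,0,0,0,0,0]
}}

```text
time_s: 4.62
ee_pos: [0.4414, -0.2227, 0.2311]
eef_rot: [-1.172, -2.914, -0.001]
force: [-0.2, 1.3, 0.6]
opening: 0.0848
grip_force: 0.0
```

Run:
```python
from h import *
from scipy.spatial.transform import Rotation as R
o=arm.observe();print(o["time_s"],np.round(o["ee_pos"],4),np.round(o["joint_positions"],3),o["opening"]);print(R.from_rotvec(o["eef_rot"]).as_matrix().round(3))
s=arm.snapshot("wrist"); save(s,"wrist0"); P=cloud(s)
def fit(n,cx,cy,rad,z0,z1):
    m=(np.hypot(P[...,0]-cx,P[...,1]-cy)<rad)&(P[...,2]>z0)&(P[...,2]<z1)
    q=P[m]
    if len(q)<5: return print(n,len(q))
    (x,y),r=cv2.minEnclosingCircle(q[:,:2].astype(np.float32))
    a=np.percentile(q,[2,98],axis=0)
    print(n,len(q),"enc",round(x,4),round(y,4),round(r,4),"mid",a.mean(0).round(4),(a[1]-a[0]).round(4))
fit("rim",.442,-.223,.05,.026,.035)
fit("post",.647,-.2645,.03,.043,.054)
print([ (np.round(r["xyz"],4),r["confidence"]) for r in arm.landmark_of("used_holder","wrist")])
```

```text
4.625 [ 0.4414 -0.2227  0.2311] [-0.61  -0.066  1.915  0.     1.293 -1.416] 0.08480934454758288
[[-0.721  0.692 -0.   ]
 [ 0.692  0.721  0.001]
 [ 0.001  0.    -1.   ]]
rim 597 enc 0.4415 -0.2216 0.0301 mid [ 0.4412 -0.2214  0.0288] [0.0571 0.0566 0.0049]
post 293 enc 0.6462 -0.2628 0.0129 mid [ 0.6458 -0.2622  0.0463] [0.0225 0.0216 0.0057]
[]
```

View pics/wrist0.png

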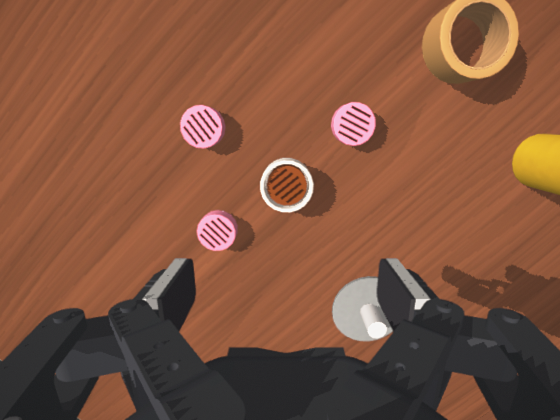

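The wrist view shows the brown holder at (287,185), with the pink discs clear of the jaw line. I'm descending 230 mm, then closing.

Emit:
{"api": "arm_command", "payload": {
  "targets": [0,0.03,-1,0,0,0,0,0,-1,0,0,0,0,0,-1,0,0,0,0,0,-1,0,0,0,0,0,-1,0,0,0,0,0,-1,0,0,0,0,0,-1,0,0,0,0,0,-1,0,0,0,0,0,-0.8,0,0,0,0,0,-0.4,0,0,0,0,0,0,0,0,0,0,0,0,0,0,0]
}}

```text
time_s: 6.22
ee_pos: [0.4423, -0.2226, 0.0022]
eef_rot: [1.171, 2.914, -0.001]
force: [0.2, -1.1, 0.8]
opening: 0.0849
grip_force: 0.0
```

Emit:
{"api": "arm_command", "payload": {
  "targets": [0,0,0,0,0,0,0,0,0,0,0,0,0,0,0,0,0,0,0,0,0,0,0,0,0,0,0,0,0,0,0,0,0,0,0,0],
  "jaw": 52
}}

```text
time_s: 6.98
ee_pos: [0.4425, -0.2228, 0.0028]
eef_rot: [1.171, 2.913, -0.0]
force: [-0.9, 1.4, 6.2]
opening: 0.058
grip_force: 64.2
```

Emit:
{"api": "arm_command", "payload": {
  "targets": [0,0,0.5,0,0,0,0,0,1,0,0,0,0,0,1,0,0,0,0,0,1,0,0,0,0.5,0,0.5,0,0,0,1,-0.2,0,0,0,0,1,-0.2,0,0,0,0,1,-0.2,0,0,0,0,1,-0.2,0,0,0,0,0,0,0,0,0,0,0,0,0,0,0,0]
}}

```text
time_s: 8.35
ee_pos: [0.5532, -0.2416, 0.1005]
eef_rot: [-1.17, -2.913, -0.0]
force: [0.2, -0.1, -2.2]
opening: 0.0579
grip_force: 64.8
```

```bash
cat >> h.py <<'E'
def fit(P,n,cx,cy,rad,z0,z1):
    m=(np.hypot(P[...,0]-cx,P[...,1]-cy)<rad)&(P[...,2]>z0)&(P[...,2]<z1)
    q=P[m]
    if len(q)<5: return print(n,len(q))
    (x,y),r=cv2.minEnclosingCircle(q[:,:2].astype(np.float32))
    a=np.percentile(q,[2,98],axis=0)
    print(n,len(q),"enc",round(x,4),round(y,4),round(r,4),"mid",a.mean(0).round(4),(a[1]-a[0]).round(4))
E
python3 - <<'E'
from h import *
o=arm.observe();e=o["ee_pos"];print(np.round(e,4),o["opening"],o["grip_force"])
ims=[]
for n in ["wrist","side","scene"]:
    s=arm.snapshot(n);P=cloud(s);ims.append(s["color"])
    fit(P,n+" post",.647,-.2645,.03,.043,.054)
    z=e[2]+.028
    b=s["color"].astype(int).min(2)>120
    P2=P.copy();P2[~b]=np.nan
    fit(P2,n+" rim",e[0],e[1],.036,z-.006,z+.006)
    for t in ["used_holder","used_cartridge","stand"]:
        print(n,t,[(np.round(r["xyz"],4),round(r["confidence"],2)) for r in arm.landmark_of(t,n)][:4])
cv2.imwrite("pics/held.png",cv2.resize(np.hstack(ims[:2])[...,::-1],(800,300),interpolation=cv2.INTER_AREA))
E
```

```text
[ 0.5532 -0.2416  0.1005] 0.05792994530596596 64.79309845715761
wrist post 476 enc 0.6454 -0.2634 0.0124 mid [ 0.6444 -0.2639  0.0467] [0.0184 0.0189 0.0044]
wrist rim 4736 enc 0.5492 -0.2378 0.0346 mid [ 0.5516 -0.2395  0.1265] [0.0573 0.0572 0.0075]
wrist used_holder []
wrist used_cartridge [(array([ 0.5543, -0.2353,  0.1027]), 0.9), (array([ 0.4234, -0.3272, -0.0023]), 0.57)]
wrist stand []
side post 62 enc 0.6437 -0.2629 0.0138 mid [ 0.644  -0.2634  0.0467] [0.0209 0.0234 0.006 ]
side rim 107 enc 0.5489 -0.2415 0.0323 mid [ 0.5475 -0.2422  0.1259] [0.0562 0.0589 0.0066]
side used_holder [(array([ 0.5495, -0.2418,  0.1007]), 0.63)]
side used_cartridge [(array([ 0.3301, -0.2422, -0.0004]), 0.85), (array([ 0.421 , -0.3239,  0.0006]), 0.8), (array([ 4.421e-01, -1.193e-01, -1.000e-04]), 0.55), (array([ 0.5516, -0.2425,  0.1018]), 0.53)]
side stand [(array([ 0.6538, -0.262 ,  0.0022]), 0.65)]
scene post 243 enc 0.6468 -0.2643 0.0121 mid [ 0.647  -0.2649  0.0474] [0.022  0.0221 0.0078]
scene rim 552 enc 0.556 -0.2448 0.0343 mid [ 0.5548 -0.2442  0.1271] [0.0571 0.0582 0.0086]
scene used_holder [(array([ 0.5492, -0.2411,  0.1005]), 0.55)]
scene used_cartridge [(array([ 0.4261, -0.3235, -0.0017]), 0.97), (array([ 0.5535, -0.2446,  0.1046]), 0.74), (array([ 0.4428, -0.1191,  0.001 ]), 0.69), (array([ 0.3309, -0.2448,  0.0023]), 0.69)]
scene stand [(array([ 0.6449, -0.2665,  0.0027]), 0.62)]
```

View pics/held.png

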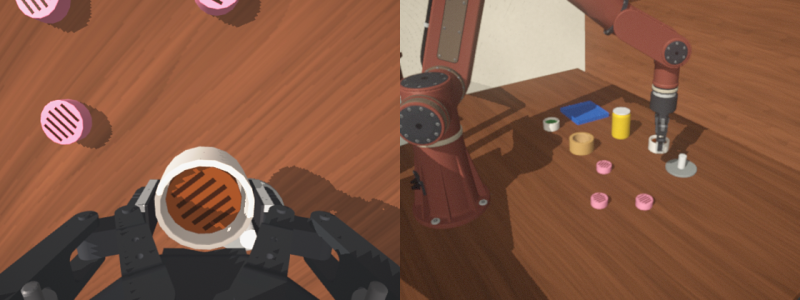

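The holder is held squarely, at left view (203,200). Moving over the post, then lowering.

Emit:
{"api": "arm_command", "payload": {
  "targets": [1,-0.25,0,0,0,0,1,-0.25,0,0,0,0,1,-0.25,0,0,0,0,0.74,-0.13,0,0,0,0,0,0,0,0,0,0,0,0,0,0,0,0,0,0,-0.6,0,0,0,0,0,-0.6,0,0,0,0,0,0,0,0,0,0,0,0,0,0,0]
}}

```text
time_s: 10.2
ee_pos: [0.6472, -0.2642, 0.0708]
eef_rot: [-1.171, -2.914, -0.0]
force: [-0.5, 0.8, -2.2]
opening: 0.0577
grip_force: 64.8
```

Run:
```python
from h import *
o=arm.observe();e=o["ee_pos"];print(np.round(e,4),np.round(o["force"],1))
ims=[]
for n in ["side","scene"]:
    s=arm.snapshot(n);P=cloud(s)
    fit(P,n+" plate",.646,-.264,.06,.003,.010)
    P2=P.copy();P2[s["color"].astype(int).min(2)<=120]=np.nan
    z=e[2]+.028; fit(P2,n+" rim",e[0],e[1],.036,z-.006,z+.006)
    S=s["extrinsics"]@np.r_[.646,-.264,.05,1]; u=int(s["cx"]+s["fx"]*S[0]/-S[2]); v=int(s["cy"]-s["fy"]*S[1]/-S[2])
    ims.append(cv2.resize(s["color"][max(v-50,0):v+50,max(u-65,0):u+65],(400,300),interpolation=cv2.INTER_CUBIC))
cv2.imwrite("pics/above.png",np.hstack(ims)[...,::-1])
```

```text
[ 0.6472 -0.2642  0.0708] [-0.5  0.8 -2.2]
side plate 673 enc 0.6456 -0.268 0.0556 mid [ 0.6428 -0.2636  0.0055] [0.0915 0.0916 0.0047]
side rim 91 enc 0.6443 -0.2631 0.0346 mid [ 0.6398 -0.264   0.0975] [0.0542 0.0602 0.0089]
scene plate 2591 enc 0.6466 -0.2646 0.0595 mid [ 0.648  -0.2681  0.0063] [0.0933 0.0883 0.0059]
scene rim 489 enc 0.6517 -0.2686 0.0346 mid [ 0.652  -0.2662  0.0975] [0.0514 0.0582 0.009 ]
```

View pics/above.png

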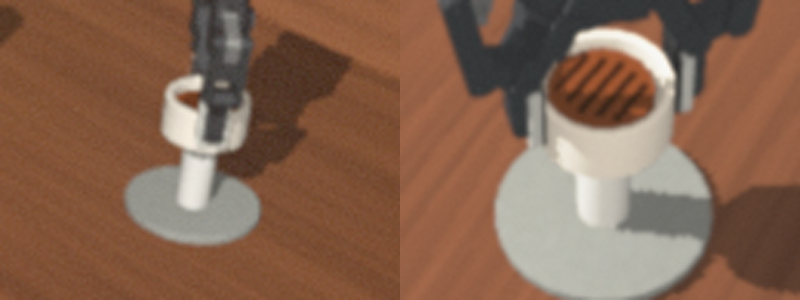

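In both views the holder is centred over the post, at (205,115) left and (610,110) right. Lowering.

Emit:
{"api": "arm_command", "payload": {
  "targets": [0,0,-0.4,0,0,0,0,0,-0.4,0,0,0,0,0,-0.4,0,0,0,0,0,-0.4,0,0,0,0,0,-0.4,0,0,0,0,0,-0.2,0,0,0,0,0,-0.1,0,0,0,0,0,-0.1,0,0,0,0,0,0,0,0,0,0,0,0,0,0,0]
}}

```text
time_s: 11.55
ee_pos: [0.6478, -0.2644, 0.0117]
eef_rot: [1.171, 2.914, -0.0]
force: [-0.5, -0.1, -1.2]
opening: 0.058
grip_force: 64.9
```

Emit:
{"api": "arm_command", "payload": {
  "targets": [0,0,-0.06,0,0,0,0,0,-0.04,0,0,0,0,0,0,0,0,0]
}}

```text
time_s: 11.92
ee_pos: [0.6476, -0.2643, 0.0089]
eef_rot: [1.172, 2.915, -0.0]
force: [-0.4, -0.5, -0.4]
opening: 0.0579
grip_force: 65.0
```

Emit:
{"api": "arm_command", "payload": {
  "targets": [0,0,0,0,0,0,0,0,0,0,0,0,0,0,0,0,0,0,0,0,0,0,0,0,0,0,0,0,0,0],
  "jaw": 85
}}

```text
time_s: 12.55
ee_pos: [0.6475, -0.2643, 0.0088]
eef_rot: [1.172, 2.915, 0.0]
force: [-0.2, -0.3, 0.2]
opening: 0.0849
grip_force: 0.0
```

Emit:
{"api": "arm_command", "payload": {
  "targets": [0,0,0.5,0,0,0,0,0,1,0,0,0,0,0,1,0,0,0,0,0,1,0,0,0,0,0,0.5,0,0,0,0,0,0,0,0,0]
}}

```text
time_s: 13.3
ee_pos: [0.6489, -0.265, 0.1116]
eef_rot: [1.17, 2.911, -0.001]
force: [-0.1, -0.5, -0.2]
opening: 0.085
grip_force: 0.0
```

Run:
```python
from h import *
o=arm.observe();e=o["ee_pos"];print(np.round(e,4),np.round(o["force"],1))
ims=[]
for n in ["wrist","scene"]:
    s=arm.snapshot(n);P=cloud(s);c=s["color"].astype(int)
    P2=P.copy();P2[c.min(2)<=120]=np.nan
    fit(P2,n+" rim",.647,-.264,.04,.031,.041)
    P3=P.copy();P3[~(c[...,0]>1.5*c[...,2])]=np.nan
    fit(P3,n+" cart",.647,-.264,.035,.060,.076)
    S=s["extrinsics"]@np.r_[.647,-.264,.05,1]; u=int(s["cx"]+s["fx"]*S[0]/-S[2]); v=int(s["cy"]-s["fy"]*S[1]/-S[2])
    w=75 if n=="wrist" else 50
    im=s["color"][max(v-w,0):v+w,max(u-int(1.3*w),0):u+int(1.3*w)]
    ims.append(cv2.resize(im,(400,300),interpolation=cv2.INTER_CUBIC))
cv2.imwrite("pics/home.png",np.hstack(ims)[...,::-1])
```

```text
[ 0.6489 -0.265   0.1116] [-0.1 -0.5 -0.2]
wrist rim 789 enc 0.6464 -0.2628 0.0299 mid [ 0.6444 -0.2595  0.0347] [0.0535 0.0504 0.0047]
wrist cart 4094 enc 0.6448 -0.2627 0.0237 mid [ 0.6442 -0.2621  0.0668] [0.042  0.042  0.0051]
scene rim 336 enc 0.6475 -0.2657 0.0302 mid [ 0.6478 -0.2683  0.0349] [0.0572 0.0521 0.0076]
scene cart 908 enc 0.6451 -0.2643 0.0245 mid [ 0.646  -0.2651  0.0661] [0.0428 0.0433 0.0107]
```

View pics/home.png

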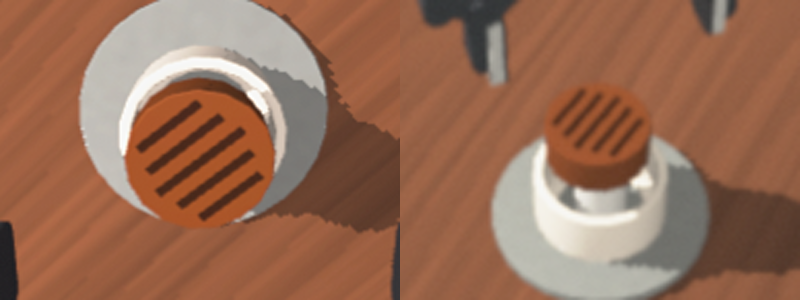

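The holder is home, and the cartridge is raised and level at about (0.645, -0.263), top at 68 mm. It shows at (200,155) left and (600,135) right. Gripping it now.

Emit:
{"api": "arm_command", "payload": {
  "targets": [-0.1,0.05,-0.6,0,0,0,0,0,-0.6,0,0,0,0,0,-0.6,0,0,0,0,0,-0.6,0,0,0,0,0,-0.4,0,0,0,0,0,0,0,0,0,0,0,0,0,0,0]
}}

```text
time_s: 14.28
ee_pos: [0.6456, -0.2633, 0.0394]
eef_rot: [1.171, 2.914, -0.0]
force: [-0.5, 0.8, 0.7]
opening: 0.0848
grip_force: 0.0
```

Emit:
{"api": "arm_command", "payload": {
  "targets": [0,0,0,0,0,0,0,0,0,0,0,0,0,0,0,0,0,0,0,0,0,0,0,0,0,0,0,0,0,0,0,0,0,0,0,0,0,0,0,0,0,0],
  "jaw": 38
}}

```text
time_s: 15.15
ee_pos: [0.6458, -0.2634, 0.0399]
eef_rot: [1.171, 2.913, -0.0]
force: [0.5, 0.4, 6.3]
opening: 0.0454
grip_force: 61.5
```

Emit:
{"api": "arm_command", "payload": {
  "targets": [0,0,0.3,0,0,0,0,0,0.5,0,0,0,0,0,0.7,0,0,0,0,0,1,0,0,0,0,0,1,0,0,0,0,0,1,0,0,0,0,0,1,0,0,0,0,0,0.5,0,0,0,0,0,0,0,0,0]
}}

```text
time_s: 16.27
ee_pos: [0.6459, -0.2634, 0.1908]
eef_rot: [1.17, 2.912, -0.001]
force: [-0.9, -0.1, -0.8]
opening: 0.0454
grip_force: 61.4
```

Emit:
{"api": "arm_command", "payload": {
  "targets": [0,0.5,0,0,0,0,0,1,0,0,0,0,0,1,0,0,0,0,0,1,0,0,0,0,0,1,0,0,0,0,0,1,0,0,0,0,0,1,0,0,0,0,0,1,0,0,0,0,0,1,0,0,0,0,0,1,0,0,0,0,0,1,0,0,0,0,0,1,0,0,0,0,0,1,0,0,0,0,0,1,0,0,0,0,0,1,0,0,0,0,0,1,0,0,0,0,0,1,0,0,0,0,0,1,0,0,0,0,0,1,0,0,0,0,-0.4,1,0,0,0,0]
}}

```text
time_s: 18.77
ee_pos: [0.6353, 0.2261, 0.1888]
eef_rot: [1.172, 2.914, 0.001]
force: [-0.6, 0.9, -0.6]
opening: 0.0456
grip_force: 61.4
```

Emit:
{"api": "arm_command", "payload": {
  "targets": [0,0.8,0,0,0,0,0,0,0,0,0,0,0,0,0,0,0,0]
}}

```text
time_s: 19.15
ee_pos: [0.6354, 0.244, 0.1887]
eef_rot: [1.172, 2.914, -0.001]
force: [-0.3, 0.2, -0.6]
opening: 0.0452
grip_force: 61.4
```

Run:
```python
from h import *
o=arm.observe();e=o["ee_pos"];print(np.round(e,4),o["opening"])
s=arm.snapshot("wrist");w=s["color"];s=arm.snapshot("scene");P=cloud(s);c=s["color"].astype(int)
P2=P.copy();P2[c.min(2)<=120]=np.nan
fit(P2,"rim",.647,-.264,.04,.031,.041)
P3=P.copy();P3[~((c[...,2]>1.5*c[...,0])&(c[...,2]>80))]=np.nan
fit(P3,"tray",.634,.2465,.13,-.01,.026)
cv2.imwrite("pics/tray.png",cv2.resize(np.hstack([w,s["color"]])[...,::-1],(800,300),interpolation=cv2.INTER_AREA))
```

```text
[0.6354 0.244  0.1887] 0.04523993988465178
rim 567 enc 0.6469 -0.2643 0.0313 mid [ 0.6477 -0.2655  0.0353] [0.0571 0.0573 0.0082]
tray 3160 enc 0.633 0.259 0.1133 mid [0.6347 0.246  0.0119] [0.145  0.1502 0.0171]
```

View pics/tray.png

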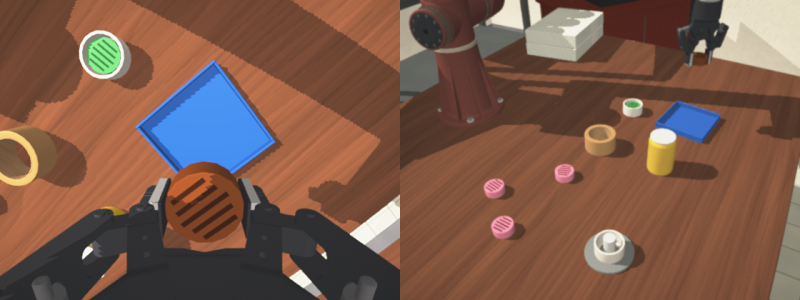

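The cartridge is held level over the tray and the holder stays home, at right (609,245). Lowering into the tray.

Emit:
{"api": "arm_command", "payload": {
  "targets": [0,0,-1,0,0,0,0,0,-1,0,0,0,0,0,-1,0,0,0,0,0,-1,0,0,0,0,0,-1,0,0,0,0,0,-1,0,0,0,0,0,-0.6,0,0,0,0,0,-0.4,0,0,0,0,0,-0.3,0,0,0,0,0,0,0,0,0,0,0,0,0,0,0]
}}

```text
time_s: 20.62
ee_pos: [0.6357, 0.2447, 0.0072]
eef_rot: [1.171, 2.914, 0.001]
force: [0.5, -0.1, -1.9]
opening: 0.0453
grip_force: 61.4
```

Emit:
{"api": "arm_command", "payload": {
  "targets": [0,0,-0.08,0,0,0,0,0,-0.04,0,0,0,0,0,0,0,0,0]
}}

```text
time_s: 21.0
ee_pos: [0.6349, 0.2445, 0.0033]
eef_rot: [-1.172, -2.915, 0.0]
force: [-0.3, -0.3, -0.7]
opening: 0.0454
grip_force: 61.4
```

Emit:
{"api": "arm_command", "payload": {
  "targets": [0,0,-0.06,0,0,0,0,0,-0.04,0,0,0,0,0,0,0,0,0,0,0,0,0,0,0]
}}

```text
time_s: 21.5
ee_pos: [0.6352, 0.2446, 0.002]
eef_rot: [1.172, 2.915, -0.0]
force: [-2.6, -0.9, 4.9]
opening: 0.0453
grip_force: 64.5
```

Light contact with the tray floor. Releasing and withdrawing.

Emit:
{"api": "arm_command", "payload": {
  "targets": [0,0,0.04,0,0,0,0,0,0,0,0,0,0,0,0,0,0,0,0,0,0,0,0,0,0,0,0,0,0,0,0,0,0,0,0,0],
  "jaw": 80
}}

```text
time_s: 22.25
ee_pos: [0.635, 0.2445, 0.0017]
eef_rot: [-1.172, -2.915, 0.0]
force: [1.0, -0.3, 0.6]
opening: 0.0797
grip_force: 0.0
```

Emit:
{"api": "arm_command", "payload": {
  "targets": [0,0,0.4,0,0,0,0,0,0.8,0,0,0,0,0,1,0,0,0,0,0,1,0,0,0,0,0,1,0,0,0,0,0,1,0,0,0,0,0,0.5,0,0,0,0,0,0,0,0,0,0,0,0,0,0,0]
}}

```text
time_s: 23.38
ee_pos: [0.6343, 0.2443, 0.1433]
eef_rot: [-1.171, -2.914, 0.002]
force: [0.4, -0.1, -0.5]
opening: 0.0802
grip_force: 0.0
```

Run:
```python
from h import *
o=arm.observe();print(np.round(o["ee_pos"],4),np.round(o["force"],1),o["time_s"])
s=arm.snapshot("wrist");w=s["color"];P=cloud(s);c=w.astype(int)
P3=P.copy();P3[~(c[...,0]>1.5*c[...,2])]=np.nan
fit(P3,"cart",.635,.246,.06,.005,.05)
s=arm.snapshot("scene");P=cloud(s);c=s["color"].astype(int)
P2=P.copy();P2[c.min(2)<=120]=np.nan
fit(P2,"rim",.647,-.264,.04,.031,.041)
cv2.imwrite("pics/end.png",cv2.resize(np.hstack([w,s["color"]])[...,::-1],(800,300),interpolation=cv2.INTER_AREA))
```

```text
[0.6343 0.2443 0.1433] [ 0.4 -0.1 -0.5] 23.375
cart 2185 enc 0.6349 0.2459 0.0232 mid [0.6343 0.2464 0.0208] [0.042  0.0414 0.0093]
rim 554 enc 0.6471 -0.2659 0.0313 mid [ 0.6476 -0.2655  0.0355] [0.0573 0.0575 0.0083]
```

View pics/end.png

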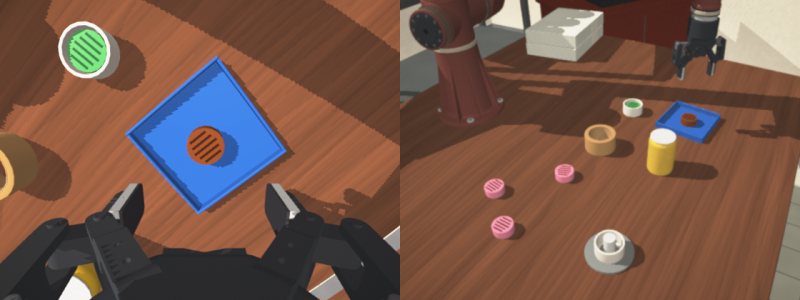

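The cartridge lies flat in the centre of the tray at left (206,145), and the holder stands on the stand at right (609,245). Handing in.

```bash
python3 -c "
from cell import arm
print(arm.job_done())"
```

```text
the job is handed in; nothing more can be done
None
```

I handed the job in at about 23 s of the 54 s allowed: the brown cartridge lies flat in the blue tray and the empty holder stands home on the stand; the hand-in returned no verdict.

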